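# Roll the dry shampoo can off the clip and onto the cork mat

### The arm

A 7-joint arm with a two-finger parallel gripper is mounted at the origin on the work surface. World frame = base frame: x ahead of the robot, y to its left, z up, the work surface at z = 0. Lengths are in m, angles in rad, forces in N, time in s.
With the tool pointing down it reaches from about 0.4 to 0.9 m from the base axis. Payload 5.6 kg.
Tool frame: the origin (TCP) lies on the centre line of the jaws, within the pads' length; the fingertips stand 19 mm ahead of it and the grasp point (between the pads) is the TCP; z points along the fingers, y is the line along which they close (so a half turn about z gives the same grasp; the last joint's range is limited). The gripper opens to 92 mm and grips with 3 to 60 N. Pads are 20 mm wide; open, the fingers measure 128 mm over their backs; the gripper's body (75 mm by 189 mm) begins 69 mm behind the grasp point.
Start: joints at [1.289, 0.468, -0.012, 1.603, 0.006, 1.071, -0.056], TCP at [0.154, -0.632, 0.234] pointing down, gripper open.
Joint ranges: [-2.53, 2.53], [-0.31, 2.02], [-1.57, 1.55], [0.28, 2.44], [-1.29, 4.43], [0.15, 1.84], [-2.92, 2.92]. Speed limits (rad/s): [2.57, 2.57, 3.14, 3.14, 3.14, 3.14, 3.14].

### API

Orientations are given as a unit quaternion [x, y, z, w].
In Python, from plant import monitor, read_camera, camera_info, r gives the robot as it stands.
- The arm moves only by the tool apply_moves, never from a script. Its argument "steps" is one flat list of numbers, 4 for each row, row after row: the shift along the tool's x, y, z in m, then the turn about the tool's z in degrees. A call has 1 to 10 rows; each row shifts and turns the commanded pose from where the row before left it, along the tool's axes as they then stand; what a row does not reach is not made up. A row lasts 1/12 s, in which the tool goes at most 41.7 mm and 7.16 degrees, less where a joint would pass 70% of its speed; a pose out of reach is approached as far as the arm can. A call with a gripper value outside its range is refused whole. "fingers" is the closure, from 0 (fully open) to 1 (shut), set as the call begins (left out, the last holds). The fingers move at their own pace and stop on an object; "newtons" is the grip in N (left out, the last holds). Time passes only in rows, so rows that do not move let the fingers close. It gives the time, the measured TCP pose, the force and the opening at its end, in the units of the state.
- monitor.observe(): the state, without advancing time (a new reading comes with each control period).
- read_camera(name): name is "scene" or "top" or "wrist"; returns the picture (400x640x3 uint8, red, green, blue); there is no depth.
- camera_info(name): a dict with "fx", "fy", "cx", "cy" (pixels), "distortion" ([k1, k2, p1, p2, k3] as OpenCV has them; the pictures are not rectified), "R" (3x3) and "t" (3): a world point X has camera coordinates R X + t. Camera axes: x right, y down, z forward; pixel columns grow to the right and rows downward; lengths in m; the calibration is good to about 2 mm. A picture is of the moment at which its call begins: read the wrist's pose just before it. camera_info takes no time and is no camera call; for the wrist camera it gives the pose at the moment of the call.
- r.close_job(): hands the job in, once; it reports no verdict.
The state is a dict: "t": time; "qpos": joint angles; "qvel": joint speeds; "joint_efforts": joint torques, N m; "position": TCP position; "orientation": TCP orientation; "wrist_force": force on the tool from outside, world axes, zero at the start; "ft_torque": the same for the moment, N m; "width": finger opening in m.
Only numpy, scipy, OpenCV 4.12 (cv2) and the standard library are available. Lean on these libraries where they do the work, as an engineer would, in place of code of your own. Each camera call takes 0.05 s, during which the arm holds its last target. There are 200 camera calls.

### The job

The dry shampoo can lies on its side right in front of the bamboo box, in the way of the spring clip. Put your fingertips lightly on top of the can and roll it away from the box, towards yourself, without gripping, lifting or dragging it, until it lies still on the cork mat with no part of it overhanging the mat's edges, and take your hand away. Do not touch the box, and leave the lipstick carousel, the amber jar and the tweezers as they are.

Things in the scene. Friction and masses are not known exactly. Their poses are not given: they have to be found in the camera images.
- can: Dry shampoo can lying on its side: cream metal tube 53 mm in diameter, 136 mm long, with a teal label and ochre stripe; loose, 0.12-0.21 kg; rolls on the tube and soon stops when let go. Origin: on the long axis at the middle of the tube, 26.5 mm above what it lies on. y: long axis, towards the cap; x, z turn as it rolls; at the start z (the stripe) points up and x towards the box.
- can_cap_end (a point): Centre of the outer face of the can's teal plastic cap (48 mm in diameter, 38 mm long), on the long axis, 112 mm from the can's origin. The can is 182 mm long overall.
- can_base_end (a point): Centre of the can's bottom end, on the long axis, 70 mm from the can's origin.
- mat: Flat rectangular cork mat, 110 mm (its x) by 260 mm (its y), 2 mm thick with square edges, fixed to the vanity top between the robot and the box, nearly parallel to box front and can. Origin: centre of its underside; x points towards the box. The can must climb the 2 mm edge as it rolls on, and rolls back if let go half-way over it.
- box: Lidded bamboo box, 140 mm deep (its x), 200 mm wide (its y), 64 mm high, shut by a steel spring clip in the middle of its front, which stands out 14 mm. It stays put. Origin: centre of its underside; its front looks along its -x, towards the robot and the can. At the start the clip and the can are 7 to 22 mm apart.
- carousel_rim (a point): A point on the rim of the turntable of the clear acrylic lipstick carousel, 72 mm from its upright axis and 15 mm above the vanity; the carousel, 144 mm across and 146 mm high, stands to one side of the box and turns freely.
- jar: Squat amber glass jar with a black lid and cream label, 74 mm in diameter and 50 mm high, loose, standing on the other side of the box from the carousel. Origin: centre of its underside.
- tweezers: Chrome tweezers, 103 mm long, 8 mm high, loose, lying beside the mat. Origin: under their middle; their x axis points along them to the tips.
Things that resemble listed ones, but are neither listed nor needed, are in the scene too. Of the things that look like the can, take the one that is farthest to the robot's right at the start.

How it is judged:
By the outcome, as a careful person would: the job done as asked, in the order asked, and still so for the second after the job is handed in, with the robot touching nothing.
It also fails if it takes over 64 s, if anything falls off the work surface, if the arm or the gripper's body presses on something with over 40 N, if the wrist force passes 120 N, or if a joint passes its speed limit or range.

## Working session

There is one attempt and no reset: what is moved stays moved. The work goes in short steps, Python scripts to look and compute and a tool call to move; the robot and the scene stay as the last step left them, time stands still between calls to the robot, and variables do not carry over. Pictures are saved under pics/ and viewed, on a budget of 10 in all, crops included, one or two more only if the job needs it, and the job is handed in when it is done.

Besides the shell and the picture viewer there is one more tool, called as name(argument=value, ...) on one line, values as JSON. apply_moves: Moves the arm, as the interface text tells. Its arguments: {"type":"object","properties":{"steps":{"type":"array","items":{"type":"number"}},"fingers":{"type":"number"},"newtons":{"type":"number"}},"required":["steps"]}

```bash
mkdir -p pics; cat > h.py <<'E'
import numpy as np, cv2
from plant import monitor, read_camera, camera_info, r
def ray(ci,uv):
    K=np.array([[ci["fx"],0,ci["cx"]],[0,ci["fy"],ci["cy"]],[0,0,1.]])
    p=cv2.undistortPoints(np.array(uv,float).reshape(-1,1,2),K,np.array(ci["distortion"],float)).reshape(-1,2)
    R=np.array(ci["R"]);t=np.array(ci["t"])
    return -R.T@t, np.c_[p,np.ones(len(p))]@R
def plane(ci,uv,z):
    o,d=ray(ci,uv); return o+d*((z-o[2])/d[:,2])[:,None]
def save(im,n): cv2.imwrite(f"pics/{n}.png",cv2.cvtColor(im,cv2.COLOR_RGB2BGR))
E
python3 - <<'E'
from h import *
s=monitor.observe();print(s)
for n in("top","scene"):
    im=read_camera(n);np.save(n+"0.npy",im);save(im,n+"0");ci=camera_info(n);print(n,ci["fx"],ci["t"],-np.array(ci["R"]).T@np.array(ci["t"]))
E
```

```text
{'t': 0.0, 'qpos': array([ 1.28900049,  0.46835629, -0.01159078,  1.60360803,  0.00601775,
        1.07136046, -0.05631685]), 'qvel': array([ 9.67620249e-05,  1.63856406e-03,  4.09475451e-05,  1.58475149e-03,
        1.38543993e-04, -3.85269568e-04,  3.31865031e-04]), 'joint_efforts': array([ 2.55890473e-04, -5.20576072e+01, -1.25206381e-02, -2.43754363e+01,
       -5.66062646e-02,  1.72644085e-02,  1.48707022e-04]), 'position': array([ 0.15354373, -0.63105844,  0.23266031]), 'orientation': array([ 9.92885125e-01,  1.19073117e-01, -1.70778446e-04, -8.31739152e-04]), 'wrist_force': array([ 0.43415074,  0.26991789, -0.55920966]), 'ft_torque': array([ 0.02194057,  0.01735809, -0.03931172]), 'width': 0.09183242321584506}
top 486.7680423980787 [0.06328788 0.52566477 1.38065597] [0.27855077 0.07028217 1.45052046]
scene 439.9745281357457 [ 0.30814515 -0.27400092  1.36824464] [1.00025586 0.50257502 0.88827355]
```

View pics/top0.png

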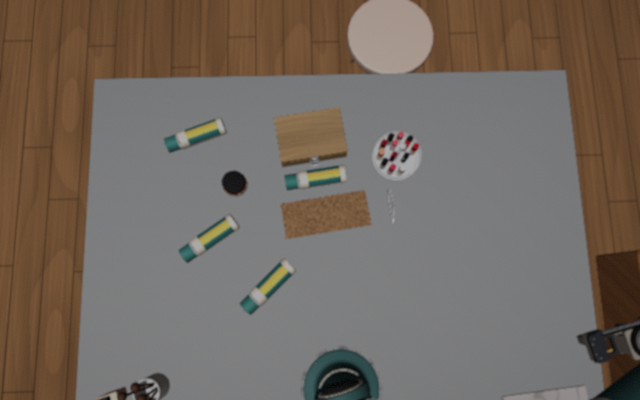

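View pics/scene0.png

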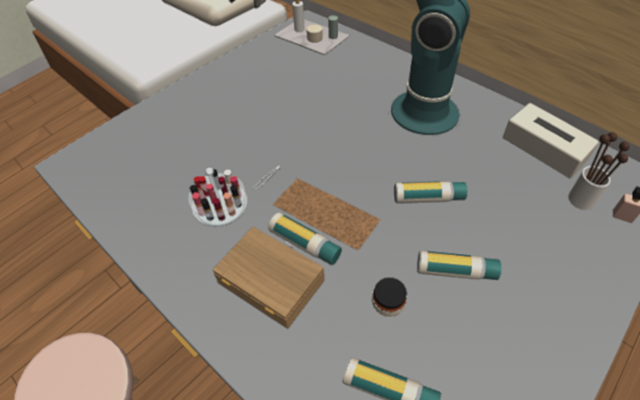

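The target is the can in front of the box, at top px (315,178) with its cap to the left (+y). The mat is at (326,214), the box at (311,137), the tweezers at (391,205), the carousel at (397,155) and the jar at (234,183). Next I measure the can, mat and box.

```bash
python3 - <<'E'
from h import *
im=np.load("top0.npy");ci=camera_info("top")
hsv=cv2.cvtColor(im,cv2.COLOR_RGB2HSV)
def reg(m,x0,x1,y0,y1):
    k=np.zeros_like(m);k[y0:y1,x0:x1]=m[y0:y1,x0:x1];return k
def rect(m,z,name):
    c=max(cv2.findContours(m,cv2.RETR_EXTERNAL,cv2.CHAIN_APPROX_NONE)[0],key=cv2.contourArea)
    P=plane(ci,c.reshape(-1,2),z)
    rr=cv2.minAreaRect((P[:,:2]*1000).astype(np.float32));print(name,cv2.contourArea(c),rr,cv2.boxPoints(rr).round(1).tolist())
bg=np.median(im[300:380,420:480].reshape(-1,3),0);print("bg",bg, im[178,290],im[178,305],im[178,320],im[178,342],im[214,326],im[130,310])
brown=cv2.inRange(hsv,(3,70,40),(22,255,255))
rect(reg(brown,270,385,186,250),0.002,"mat")
rect(reg(brown,262,356,100,168),0.06,"box")
d=(np.abs(im.astype(int)-bg).max(2)>30).astype(np.uint8)*255
can=reg(d,278,352,164,195)
rect(can,0.0265,"can")
teal=reg(cv2.inRange(hsv,(75,90,20),(100,255,255)),278,352,164,195)
rect(teal,0.0265,"teal")
yel=reg(cv2.inRange(hsv,(20,110,90),(33,255,255)),278,352,164,195)
rect(yel,0.05,"yellow")
o=np.zeros_like(im);o[can>0]=(90,90,90);o[teal>0]=(0,160,160);o[yel>0]=(255,255,0);o[reg(brown,270,385,186,250)>0]=(200,100,0)
z=lambda a:cv2.resize(a[95:255,260:420],None,fx=2.5*1,fy=2.5,interpolation=cv2.INTER_CUBIC)
save(np.hstack([z(im),z(o)]),"masks")
E
```

```text
bg [123. 124. 125.] [46 96 93] [171 170 171] [155 154  88] [167 161 153] [124  94  65] [128 103  73]
mat 2867.0 ((500.700439453125, 30.37702178955078), (107.1042709350586, 257.05841064453125), 8.318918228149414) [[429.1000061035156, 149.8000030517578], [466.29998779296875, -104.5], [572.2999877929688, -89.0999984741211], [535.0999755859375, 165.3000030517578]]
box 3088.0 ((727.097900390625, 70.94976043701172), (151.95156860351562, 197.6019287109375), 7.988744258880615) [[638.0999755859375, 158.1999969482422], [665.5999755859375, -37.5], [816.0999755859375, -16.299999237060547], [788.5999755859375, 179.39999389648438]]
can 647.0 ((611.6865844726562, 38.53110885620117), (53.98002624511719, 137.47235107421875), 7.719679355621338) [[575.7000122070312, 103.0], [594.2000122070312, -33.20000076293945], [647.7000122070312, -26.0], [629.2000122070312, 110.30000305175781]]
teal 113.5 ((598.0892333984375, 132.2987823486328), (40.31779479980469, 30.529077529907227), 8.293041229248047) [[575.9000244140625, 144.5], [580.2999877929688, 114.30000305175781], [620.2000122070312, 120.0999984741211], [615.7999877929688, 150.3000030517578]]
yellow 180.5 ((612.9527587890625, 35.637489318847656), (21.417659759521484, 91.32563018798828), 7.074084758758545) [[596.7000122070312, 79.5999984741211], [607.9000244140625, -11.0], [629.2000122070312, -8.399999618530273], [618.0, 82.30000305175781]]
```

View pics/masks.png

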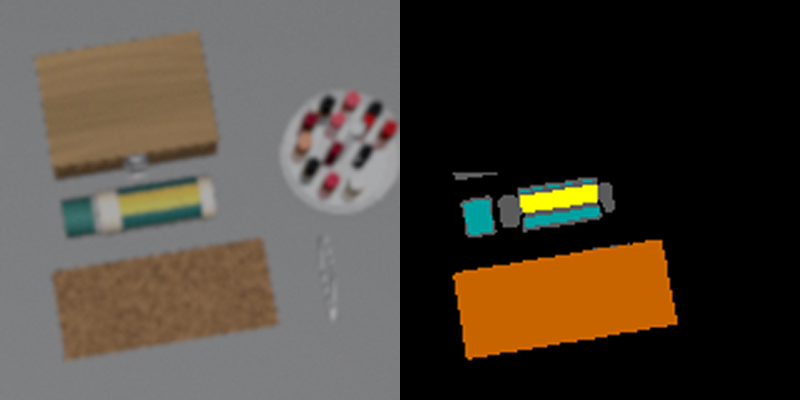

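Can origin is about (0.6115, 0.0385) with yaw about 7.9°. The mat centre is (0.5007, 0.0304) with yaw 8.3°. The can has to roll about 110 mm along the mat's −x and already fits in mat y (−78 to +104 of ±130). I'll set the fingers half-spread along the can's axis and move in.

apply_moves(steps=[0, 0, 0, 5.7, 0.02, -0.025, 0, 0, 0.023, -0.025, 0, 0, 0.023, -0.025, 0, 0, 0.023, -0.025, 0, 0, 0.023, -0.025, 0, 0, 0.023, -0.025, 0, 0, 0.023, -0.025, 0, 0, 0.023, -0.025, 0, 0, 0.023, -0.025, 0, 0], fingers=0.5, newtons=10)

```text
t: 0.93
position: [0.325, -0.3788, 0.2334]
orientation: [0.998, 0.07, -0.0, -0.0]
wrist_force: [-0.4, -0.4, -0.6]
width: 0.0459
```

apply_moves(steps=[0.023, -0.025, 0, 0, 0.023, -0.025, 0, 0, 0.023, -0.025, 0, 0, 0.023, -0.025, 0, 0, 0.023, -0.025, 0, 0, 0.023, -0.025, 0, 0, 0.023, -0.025, 0, 0, 0.023, -0.025, 0, 0, 0.023, -0.025, 0, 0, 0.023, -0.025, 0, 0])

```text
t: 1.77
position: [0.518, -0.0995, 0.2334]
orientation: [0.998, 0.069, -0.0, 0.0]
wrist_force: [0.9, -0.4, -1.1]
width: 0.046
```

apply_moves(steps=[0.02, -0.025, 0, 0, 0.02, -0.025, 0, 0, 0.02, -0.025, 0, 0, 0.02, -0.025, 0, 0, 0, 0, 0, 0, 0, 0, 0, 0])

```text
t: 2.27
position: [0.5829, 0.0113, 0.2329]
orientation: [0.997, 0.071, -0.001, -0.0]
wrist_force: [-0.3, 0.6, -0.4]
width: 0.0461
```

```bash
python3 - <<'E'
from h import *
ci=camera_info("wrist");im=read_camera("wrist");save(im,"w1");np.save("w1.npy",im)
R=np.array(ci["R"]);print(-R.T@np.array(ci["t"]),R.round(3).tolist(),ci["fx"])
E
```

```text
[0.66631872 0.02316694 0.38441673] [[0.143, -0.99, 0.0], [-0.945, -0.137, 0.298], [-0.295, -0.043, -0.955]] 289.3750043887747
```

View pics/w1.png

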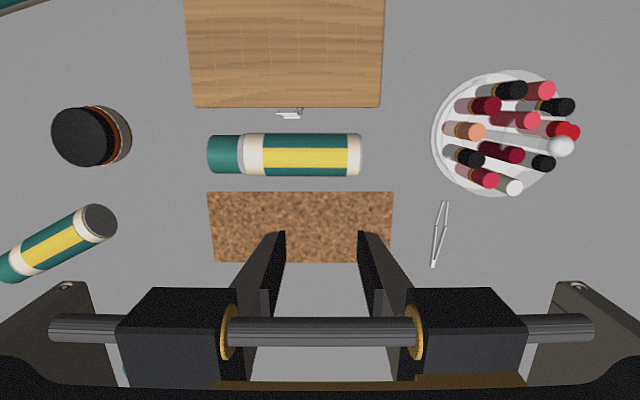

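The wrist view is clear. The can spans px (207–362, 133–177), the mat's box-side edge is at row ~192, and the clip is at (290,113).

```bash
cat >> h.py <<'E'
MAT=np.array([.5007,.0304]);MY=np.deg2rad(8.3)
def tomat(p):
    d=np.array(p)[:2]-MAT;c,s=np.cos(MY),np.sin(MY);return np.array([c*d[0]+s*d[1],-s*d[0]+c*d[1]])
def can(ci,im,box=(190,380,120,300)):
    hsv=cv2.cvtColor(im,cv2.COLOR_RGB2HSV)
    m=cv2.inRange(hsv,(75,90,20),(100,255,255))|cv2.inRange(hsv,(20,100,110),(34,255,255))|cv2.inRange(hsv,(0,0,168),(179,60,255))
    k=np.zeros_like(m);x0,x1,y0,y1=box;k[y0:y1,x0:x1]=m[y0:y1,x0:x1]
    k=cv2.morphologyEx(k,cv2.MORPH_CLOSE,np.ones((5,5)));k=cv2.morphologyEx(k,cv2.MORPH_OPEN,np.ones((7,7)))
    c=max(cv2.findContours(k,cv2.RETR_EXTERNAL,cv2.CHAIN_APPROX_SIMPLE)[0],key=cv2.contourArea)
    b=cv2.boxPoints(cv2.minAreaRect(c));b=b[np.argsort(b[:,0])]
    L,Rr=b[:2].mean(0),b[2:].mean(0)
    h=.0285 if tomat(plane(ci,[(L+Rr)/2],.0285)[0])[0]<55e-3 else .0265
    P=plane(ci,[L,Rr],h)[:,:2];d=P[0]-P[1];n=np.linalg.norm(d);o=P[1]+d*70/182
    print("px",L.round(),Rr.round(),"cap",P[0].round(4),"base",P[1].round(4),"len",n.round(4),"origin",o.round(4),"yaw",np.rad2deg(np.arctan2(-d[0],d[1])).round(2),"mat: org",(tomat(o)*1e3).round(1),"cap",(tomat(P[0])*1e3).round(1),"base",(tomat(P[1])*1e3).round(1))
def matedge(ci,im,box=(190,410,180,275)):
    hsv=cv2.cvtColor(im,cv2.COLOR_RGB2HSV);m=cv2.inRange(hsv,(3,70,40),(19,255,255));k=np.zeros_like(m);x0,x1,y0,y1=box;k[y0:y1,x0:x1]=m[y0:y1,x0:x1]
    k=cv2.morphologyEx(k,cv2.MORPH_OPEN,np.ones((3,3)));k=cv2.morphologyEx(k,cv2.MORPH_CLOSE,np.ones((5,5)))
    ys,xs=np.nonzero(k);q=np.c_[xs,ys]
    tl,tr,bl,br=q[np.argmin(xs+ys)],q[np.argmax(xs-ys)],q[np.argmax(ys-xs)],q[np.argmax(xs+ys)]
    for n,c in zip(("tl","tr","bl","br"),(tl,tr,bl,br)):
        P=plane(ci,[c],.002)[0];print(n,c,P.round(4),(tomat(P)*1e3).round(1))
E
python3 - <<'E'
from h import *
ci=camera_info("wrist");im=np.load("w1.npy");can(ci,im);matedge(ci,im);print(plane(ci,[(282,118),(290,113)],.03).round(4))
E
```

```text
px [207. 154.] [360. 154.] cap [0.5915 0.1535] base [ 0.6179 -0.035 ] len 0.1903 origin [0.6077 0.0375] yaw 7.98 mat: org [106.9  -8.4] cap [107.6 108.7] base [106.5 -81.6]
tl [207 192] [0.5341 0.1612 0.002 ] [ 51.9 124.6]
tr [393 192] [ 0.5701 -0.0933  0.002 ] [  50.8 -132.4]
bl [215 261] [0.4276 0.147  0.002 ] [-55.5 126. ]
br [388 247] [ 0.4868 -0.1041  0.002 ] [ -33.2 -131. ]
[[0.6481 0.0648 0.03  ]
 [0.6551 0.0561 0.03  ]]
```

apply_moves(steps=[0.019, -0.0135, 0, 0, 0.019, -0.0135, 0, 0, 0, 0, 0.03, 0, 0, 0, 0.03, 0, 0, 0, 0.03, 0, 0, 0, 0.03, 0, 0, 0, 0.02, 0, 0, 0, 0.01, 0, 0, 0, 0, 0, 0, 0, 0, 0])

```text
t: 3.15
position: [0.617, 0.0401, 0.084]
orientation: [0.998, 0.069, 0.0, 0.0]
wrist_force: [0.0, -0.6, 1.0]
width: 0.0459
```

apply_moves(steps=[0, 0, 0.003, 0, 0, 0, 0.002, 0, 0, 0, 0.001, 0, 0, 0, 0.001, 0, 0, 0, 0, 0])

```text
t: 3.57
position: [0.617, 0.0412, 0.0769]
orientation: [0.998, 0.07, 0.0, 0.0]
wrist_force: [0.2, -0.3, 1.0]
width: 0.046
```

apply_moves(steps=[0, 0, 0.0015, 0, 0, 0, 0.0015, 0, 0, 0, 0, 0])

```text
t: 3.82
position: [0.6166, 0.0412, 0.0733]
orientation: [0.998, 0.07, -0.0, 0.0]
wrist_force: [0.5, 0.7, -0.0]
width: 0.0458
```

apply_moves(steps=[0, 0, 0.001, 0, 0, 0, 0, 0])

```text
t: 3.98
position: [0.6169, 0.0413, 0.0725]
orientation: [0.998, 0.07, 0.0, 0.0]
wrist_force: [0.9, -0.6, 0.3]
width: 0.0461
```

apply_moves(steps=[0, 0, 0.001, 0, 0, 0, 0, 0])

```text
t: 4.15
position: [0.6177, 0.0414, 0.0724]
orientation: [0.998, 0.07, 0.001, 0.0]
wrist_force: [-0.1, 0.7, 4.5]
width: 0.0458
```

apply_moves(steps=[0, 0, 0.0007, 0, 0, 0, 0, 0])

```text
t: 4.32
position: [0.6183, 0.0414, 0.0723]
orientation: [0.998, 0.07, 0.002, 0.0]
wrist_force: [0.6, -0.3, 7.4]
width: 0.046
```

Contact is compliant, about 4 N per mm. I'll ease off slightly and make the first stroke.

apply_moves(steps=[-0.003, 0, -0.0005, 0, -0.005, 0, 0, 0, -0.005, 0, 0, 0, -0.005, 0, 0, 0, -0.005, 0, 0, 0, -0.005, 0, 0, 0, -0.003, 0, 0, 0, 0, 0, 0, 0])

```text
t: 4.98
position: [0.5862, 0.037, 0.0723]
orientation: [0.998, 0.07, 0.001, 0.0]
wrist_force: [0.5, 0.1, 5.2]
width: 0.0459
```

```bash
python3 - <<'E'
from h import *
ci=camera_info("wrist");im=read_camera("wrist");save(im,"w2");np.save("w2.npy",im)
try: can(ci,im,(100,500,30,330))
except Exception as e: print(e)
E
```

```text
px [155. 216.] [430. 233.] cap [0.5774 0.1595] base [ 0.5927 -0.0447] len 0.2047 origin [0.5868 0.0339] yaw 4.27 mat: org [85.7 -9. ] cap [ 94.6 116.7] base [ 80.2 -87.6]
```

View pics/w2.png

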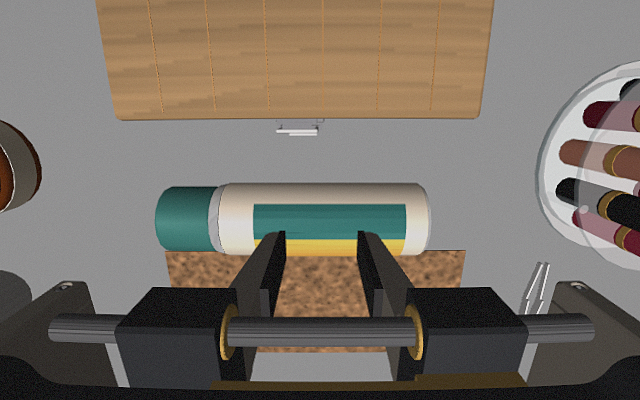

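The can rolled about 16 mm and stayed parallel. The cap spans px rows 186–251, and the finger contact is visible at row ~235. Now lift, and measure from the teal cap, which stays in view.

apply_moves(steps=[0, 0, -0.004, 0, 0, 0, -0.008, 0, 0.008, 0, 0, 0, 0.008, 0, 0, 0, 0, 0, 0, 0])

```text
t: 5.45
position: [0.6039, 0.0394, 0.0835]
orientation: [0.998, 0.069, 0.001, -0.0]
wrist_force: [-0.7, -0.3, 0.4]
width: 0.0457
```

```bash
cat >> h.py <<'E'
def cap(save_as=None):
    ci=camera_info("wrist");im=read_camera("wrist");p=monitor.observe()["position"]
    if save_as: save(im,save_as)
    hsv=cv2.cvtColor(im,cv2.COLOR_RGB2HSV);m=cv2.inRange(hsv,(75,90,20),(100,255,255));m[:,235:]=0;m[:100]=0;m[310:]=0;m[:,:110]=0
    m=cv2.morphologyEx(m,cv2.MORPH_OPEN,np.ones((5,5)))
    n,l,st,ce=cv2.connectedComponentsWithStats(m);i=1+np.argmax(st[1:,4]);x,y,w,h,a=st[i]
    P=plane(ci,[(x,y+h/2),(x+w/2,y+h/2)],.0265)[:,:2];print("cap px",x,y,w,h,"cap end",P[0].round(4),"matframe x of axis (z=.0265)",(tomat(P[1])*1e3).round(1),"+3.5 wrist bias; capend",(tomat(P[0])*1e3).round(1))
    P=P[1];a=np.deg2rad(8.);print("tcp",p.round(4),"tcp matx",(tomat(p)*1e3).round(1), "finger-crest",((tomat(p)-tomat(P))[0]*1e3).round(1))
    return im,ci
E
python3 - <<'E'
from h import *
cap()
E
```

```text
cap px 168 207 53 59 cap end [0.5742 0.1581] matframe x of axis (z=.0265) [91.2 94.2] +3.5 wrist bias; capend [ 91.2 115.7]
tcp [0.6029 0.0393 0.0831] tcp matx [102.4  -5.9] finger-crest 11.2
```

apply_moves(steps=[0, 0, 0.008, 0, 0, 0, 0.004, 0, 0, 0, 0, 0, -0.005, 0, 0, 0, -0.006, 0, 0, 0, -0.006, 0, 0, 0, -0.006, 0, 0, 0, -0.006, 0, 0, 0, -0.005, 0, 0, 0, 0, 0, 0, 0])

```text
t: 6.33
position: [0.5685, 0.0345, 0.0723]
orientation: [0.998, 0.07, 0.001, 0.0]
wrist_force: [-0.3, -0.6, 8.6]
width: 0.046
```

apply_moves(steps=[0, 0, -0.004, 0, 0, 0, -0.008, 0, 0.008, 0, 0, 0, 0.008, 0, 0, 0, 0, 0, 0, 0])

```text
t: 6.75
position: [0.5861, 0.0369, 0.0833]
orientation: [0.998, 0.069, 0.001, -0.0]
wrist_force: [-0.1, 0.4, -0.1]
width: 0.0457
```

```bash
python3 - <<'E'
from h import *
cap()
E
```

```text
cap px 168 207 52 58 cap end [0.5569 0.1555] matframe x of axis (z=.0265) [73.7 94.6] +3.5 wrist bias; capend [ 73.7 115.7]
tcp [0.585  0.0368 0.083 ] tcp matx [84.4 -5.8] finger-crest 10.7
```

apply_moves(steps=[0, 0, 0.008, 0, 0, 0, 0.0035, 0, 0, 0, 0, 0, -0.005, 0, 0, 0, -0.006, 0, 0, 0, -0.006, 0, 0, 0, -0.004, 0, 0, 0, 0, 0, 0, 0])

```text
t: 7.47
position: [0.5632, 0.0338, 0.0723]
orientation: [0.998, 0.07, 0.0, 0.0]
wrist_force: [0.9, -1.2, 6.4]
width: 0.0458
```

apply_moves(steps=[0, 0, -0.004, 0, 0, 0, -0.0075, 0, 0.01, 0, 0, 0, 0, 0, 0, 0, 0, 0, 0, 0])

```text
t: 7.88
position: [0.5738, 0.0352, 0.0832]
orientation: [0.998, 0.069, 0.0, -0.0]
wrist_force: [-0.2, 0.8, 0.7]
width: 0.0458
```

```bash
python3 - <<'E'
from h import *
cap("w3")
E
```

```text
cap px 167 204 53 59 cap end [0.5468 0.1545] matframe x of axis (z=.0265) [63.5 94.7] +3.5 wrist bias; capend [ 63.5 116.1]
tcp [0.5733 0.0351 0.083 ] tcp matx [72.5 -5.8] finger-crest 9.0
```

View pics/w3.png

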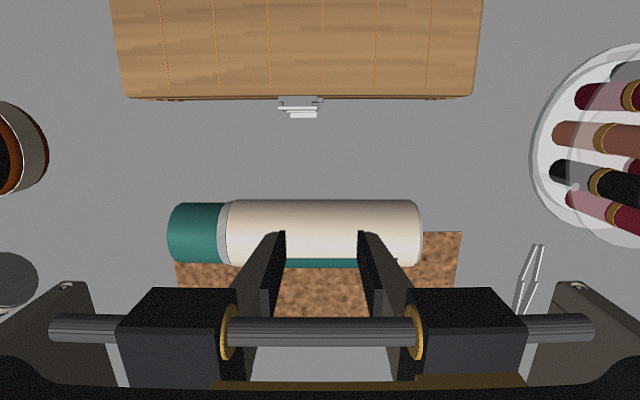

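The can now rests just before the mat edge (axis about 67 mm), still parallel, with its cap at px (167–220, 204–263). Next is the climbing stroke, raising the fingers by about 1.6 mm as the can rises; I'll check before lifting.

apply_moves(steps=[0.002, 0, 0.008, 0, 0, 0, 0.0035, 0, -0.005, 0, 0, 0, -0.005, 0, -0.0007, 0, -0.005, 0, -0.0005, 0, -0.005, 0, -0.0003, 0, -0.006, 0, -0.0001, 0, -0.006, 0, 0, 0, -0.006, 0, 0, 0, -0.004, 0, 0, 0])

```text
t: 8.77
position: [0.5342, 0.0297, 0.0741]
orientation: [0.998, 0.07, 0.001, 0.0]
wrist_force: [-0.2, 0.2, 6.9]
width: 0.0459
```

```bash
python3 - <<'E'
from h import *
cap("w4")
E
```

```text
cap px 154 183 58 64 cap end [0.5258 0.1536] matframe x of axis (z=.0265) [42.6 96.3] +3.5 wrist bias; capend [ 42.6 118.3]
tcp [0.5334 0.0295 0.0739] tcp matx [32.2 -5.6] finger-crest -10.3
```

View pics/w4.png

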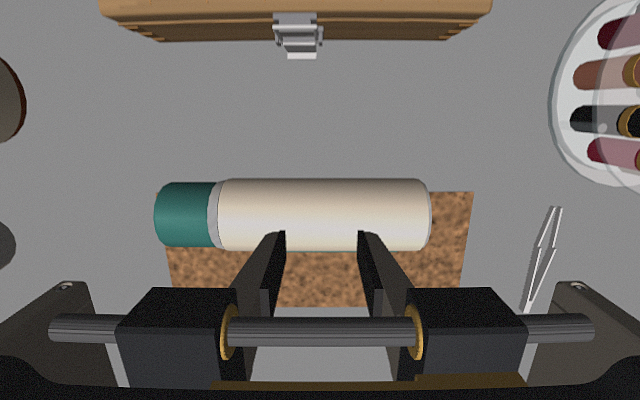

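The TCP has risen 1.8 mm and the axis is at about 46 mm from the mat centre, so the can is over the edge and on the mat. Two more strokes towards the centre.

apply_moves(steps=[0, 0, -0.004, 0, 0, 0, -0.008, 0, 0.01, 0, 0, 0, 0.01, 0, 0, 0, 0, 0, 0, 0])

```text
t: 9.23
position: [0.5562, 0.0327, 0.0856]
orientation: [0.998, 0.069, 0.001, -0.0]
wrist_force: [-0.9, -0.2, 0.9]
width: 0.046
```

```bash
python3 - <<'E'
from h import *
cap()
E
```

```text
cap px 168 208 53 59 cap end [0.5245 0.1526] matframe x of axis (z=.0265) [41.2 95.7] +3.5 wrist bias; capend [ 41.2 117.5]
tcp [0.5548 0.0326 0.0852] tcp matx [53.8 -5.6] finger-crest 12.6
```

apply_moves(steps=[-0.002, 0, 0.008, 0, 0, 0, 0.004, 0, 0, 0, 0, 0, -0.006, 0, 0, 0, -0.006, 0, 0, 0, -0.006, 0, 0, 0, -0.006, 0, 0, 0, -0.006, 0, 0, 0, -0.004, 0, 0, 0, 0, 0, 0, 0])

```text
t: 10.12
position: [0.5176, 0.0274, 0.0741]
orientation: [0.998, 0.07, 0.001, 0.0]
wrist_force: [-1.2, -0.1, 8.9]
width: 0.0458
```

apply_moves(steps=[0, 0, -0.004, 0, 0, 0, -0.008, 0, 0.009, 0, 0, 0, 0.009, 0, 0, 0, 0, 0, 0, 0])

```text
t: 10.53
position: [0.5379, 0.0302, 0.0855]
orientation: [0.998, 0.069, 0.001, -0.0]
wrist_force: [-0.8, -0.6, 0.3]
width: 0.0459
```

```bash
python3 - <<'E'
from h import *
cap()
E
```

```text
cap px 168 206 52 59 cap end [0.5081 0.1499] matframe x of axis (z=.0265) [24.5 95.9] +3.5 wrist bias; capend [ 24.6 117.2]
tcp [0.5367 0.03   0.0852] tcp matx [35.6 -5.6] finger-crest 11.0
```

apply_moves(steps=[-0.001, 0, 0.008, 0, 0, 0, 0.0035, 0, 0, 0, 0, 0, -0.006, 0, 0, 0, -0.006, 0, 0, 0, -0.006, 0, 0, 0, -0.006, 0, 0, 0, -0.006, 0, 0, 0, -0.004, 0, 0, 0, 0, 0, 0, 0])

```text
t: 11.42
position: [0.5004, 0.0249, 0.0741]
orientation: [0.998, 0.07, 0.0, 0.0]
wrist_force: [-0.1, 0.2, 6.1]
width: 0.046
```

apply_moves(steps=[0, 0, -0.004, 0, 0, 0, -0.008, 0, 0.008, 0, 0, 0, 0.008, 0, 0, 0, 0, 0, 0, 0])

```text
t: 11.83
position: [0.519, 0.0275, 0.0861]
orientation: [0.998, 0.069, 0.001, -0.0]
wrist_force: [-0.7, -0.2, -0.1]
width: 0.0459
```

```bash
python3 - <<'E'
from h import *
cap()
E
```

```text
cap px 168 204 53 59 cap end [0.4906 0.1475] matframe x of axis (z=.0265) [ 6.9 95.7] +3.5 wrist bias; capend [  6.9 117.3]
tcp [0.5178 0.0274 0.0858] tcp matx [16.5 -5.4] finger-crest 9.6
```

One last short stroke of about 9 mm to reach the centre, then I'll withdraw upward and aside and check with the top camera.

apply_moves(steps=[-0.002, 0, 0.008, 0, 0, 0, 0.004, 0, 0, 0, 0, 0, -0.005, 0, 0, 0, -0.005, 0, 0, 0, -0.004, 0, 0, 0, -0.002, 0, 0, 0, 0, 0, 0, 0])

```text
t: 12.55
position: [0.499, 0.0247, 0.0743]
orientation: [0.998, 0.07, 0.0, 0.0]
wrist_force: [0.5, -0.4, 6.5]
width: 0.0455
```

apply_moves(steps=[0, 0, -0.003, 0, 0, 0, -0.008, 0, 0, 0, -0.03, 0, 0, 0, -0.04, 0, 0, 0, -0.04, 0, 0, 0, -0.04, 0, 0, 0.03, 0, 0, 0, 0.035, 0, 0, 0, 0.035, 0, 0, 0, 0.035, 0, 0])

```text
t: 13.38
position: [0.5173, -0.1103, 0.2354]
orientation: [0.998, 0.07, 0.0, 0.0]
wrist_force: [0.4, -0.1, -0.0]
width: 0.0461
```

apply_moves(steps=[0, 0.035, 0, 0, 0, 0.035, 0, 0, 0, 0.035, 0, 0, 0, 0.035, 0, 0, 0, 0.035, 0, 0, 0, 0.035, 0, 0, 0, 0.035, 0, 0, 0, 0.02, 0, 0, 0, 0, 0, 0, 0, 0, 0, 0])

```text
t: 14.22
position: [0.5536, -0.3723, 0.2341]
orientation: [0.998, 0.068, -0.001, -0.001]
wrist_force: [-0.1, 0.4, -0.0]
width: 0.0455
```

```bash
python3 - <<'E'
from h import *
ci=camera_info("top");im=read_camera("top");a=np.load("top0.npy")
z=lambda a:cv2.resize(a[95:255,210:430],None,fx=3.5,fy=3.5,interpolation=cv2.INTER_CUBIC)
save(z(im),"topend");np.save("top1.npy",im)
hsv=cv2.cvtColor(im,cv2.COLOR_RGB2HSV)
m=cv2.inRange(hsv,(75,90,20),(100,255,255))|cv2.inRange(hsv,(0,0,140),(179,70,255))|cv2.inRange(hsv,(22,110,90),(33,255,255))
k=np.zeros_like(m);k[186:250,270:375]=m[186:250,270:375];k=cv2.morphologyEx(k,cv2.MORPH_CLOSE,np.ones((5,5)))
c=max(cv2.findContours(k,cv2.RETR_EXTERNAL,cv2.CHAIN_APPROX_NONE)[0],key=cv2.contourArea).reshape(-1,2)
P=plane(ci,c,.0285)
rr=cv2.minAreaRect((P[:,:2]*1000).astype(np.float32));print(rr);print([(tomat(b/1000)*1e3).round(1).tolist() for b in cv2.boxPoints(rr)])
print(monitor.observe()["position"])
# change outside can/mat
d=np.abs(im.astype(int)-a).max(2)>35;d[160:250,270:380]=0;d=cv2.morphologyEx(d.astype(np.uint8),cv2.MORPH_OPEN,np.ones((2,2)));print([s.tolist() for s in cv2.connectedComponentsWithStats(d)[2][1:]])
E
```

```text
((501.8093566894531, 42.306610107421875), (45.61600875854492, 182.09646606445312), 7.339684963226318)
[[-18.5, 103.0], [-21.5, -79.0], [24.1, -79.8], [27.1, 102.3]]
[ 0.55416783 -0.37053461  0.23435683]
[[459, 111, 115, 163, 9136], [523, 264, 16, 8, 53], [371, 267, 192, 133, 13312], [606, 322, 34, 12, 98], [625, 327, 15, 34, 264], [578, 330, 32, 34, 701], [616, 333, 6, 4, 13], [638, 335, 2, 13, 21], [609, 350, 5, 3, 13], [593, 366, 47, 34, 725], [359, 376, 9, 11, 45], [335, 380, 23, 17, 121], [354, 383, 3, 4, 10], [360, 384, 2, 2, 4], [316, 389, 6, 11, 43], [359, 388, 2, 2, 4], [322, 396, 10, 4, 32], [331, 399, 2, 1, 2], [346, 399, 2, 1, 2], [349, 399, 2, 1, 2]]
```

View pics/topend.png

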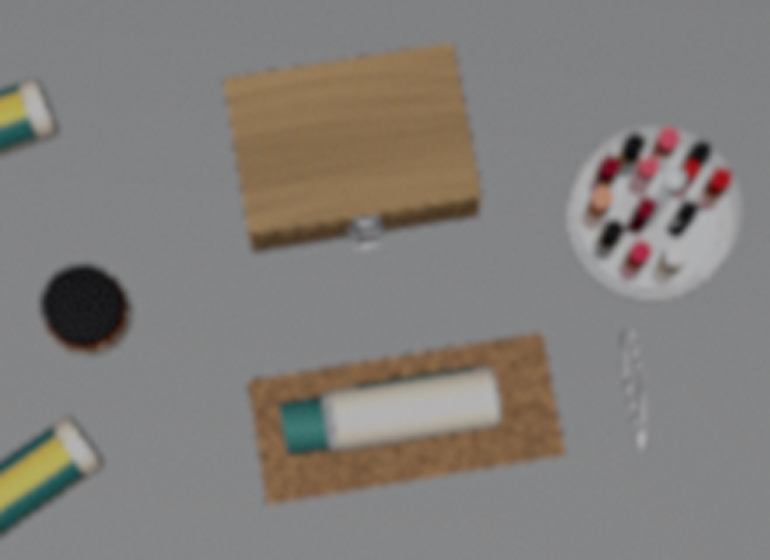

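The can lies well inside the mat (px 280–500 of 250–563), and nothing else has changed in the picture except the arm. Handing in.

```bash
python3 - <<'E'
from h import *
print(r.close_job())
E
```

```text
the job is handed in; nothing more can be done
None
```

The can now lies on the cork mat with no part of it over an edge, and I handed the job in at about 14 s of the 64 s allowed. I rolled it about 110 mm away from the box in seven light fingertip strokes, lifting the hand between strokes. The downward force read 5 to 9 N at the end of each stroke. I then raised the hand and moved it about 0.4 m to the side.

**Final check (top camera):**
- **Position on the mat:** the can's footprint spans about −22 to +27 mm of the mat's ±55 mm, and −80 to +103 mm of its ±130 mm. That leaves at least about 25 mm on every side. It lies parallel to the mat within about 1°.
- **Other things:** comparing before and after pictures, the only differences outside the can and mat area lie where the arm is or was. The box, carousel and jar look unchanged. That comparison left out the strip with the tweezers and the clip, so those I judged only by eye, and they look unmoved.
- **Wrist force:** it read near zero when I took the hand away.

**Disagreements:**
- The wrist and top cameras differed by about 3.5 mm on where things are. I worked from the can's position relative to the mat, where they agreed.
- The final mask also measured the can about 46 mm wide instead of 53 mm because its lower, dark-teal side was missed. The margins stay above 20 mm either way.

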